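# Clamp the tile mould in the pinch-release jig

## Robot

A 6-joint arm with a two-finger parallel gripper is mounted at the origin on the work surface; the furniture and walls round the work are solid. World frame = base frame: x ahead of the robot, y to its left, z up, the work surface at z = 0. Lengths are in m, angles in rad, forces in N, time in s.
With the tool pointing down it reaches from about 0.325 to 0.925 m from the base axis. Payload 3.1 kg.
Tool frame: the origin (TCP) lies at the very end of the fingers, on their centre line; the grasp point (between the pads) lies 19 mm behind it; z points along the fingers, y is the line along which they close (so a half turn about z gives the same grasp; the last joint's range is limited). The gripper opens to 85 mm and grips with 20 to 120 N. Pads are 22 mm wide; open, the fingers measure 114 mm over their backs; the gripper's body (76 mm by 85 mm) begins 54 mm behind the grasp point. The pads swing forward as they close: fully open they stand 13 mm farther back than shut.
Start: joints at [-1.261, 0.217, 1.613, -0, 1.311, -0.112], TCP at [0.256, -0.57, 0.231] pointing down, gripper open.
Joint ranges: [-2.75, 2.75], [-0.78, 2.1], [0.31, 2.55], [-1.13, 4.27], [0.13, 2.63], [-2.58, 2.58]. Speed limits (rad/s): [2.79, 2.79, 3.14, 3.14, 3.14, 3.14].

## Interface

Orientations are given as a 3x3 rotation matrix whose columns are the frame's x, y, z axes.
In Python, from rig import env, ik, camera gives the robot as it stands. Calls block until the motion is done:
- env.reach(position, orientation): joint-space move of the TCP to a pose.
- env.servo_line(position, frame=None, rate=0.15): straight line of the TCP; frame=None keeps the orientation; rate is the mean speed in m/s.
- env.goto_joints(angles): joint-space move.
- env.command_gripper(opening): opening from 0.0 (shut) to 1.0 (fully open); the grip force is fixed at half the most; returns when the fingers have stopped.
- env.hold(seconds).
- ik(position, orientation): joint angles nearest the present ones, or None.
- env.sense(): the state.
- camera(name): name is "side" or "top" or "wrist"; returns a dict with "image" (384x512x3 uint8, red, green, blue), "range_z" (384x512 float32, m along the optical axis (not along the pixel's ray), 0 where there is no reading), "fx", "fy", "cx", "cy" (pixels), "origin" and "rotation" of the camera in the world; the wrist camera has in their place "hand_eye" (4x4, takes a point from camera to tool coordinates, whose origin is the TCP and whose axes are the flange's). Camera axes: x right, y up, looking along -z (the intrinsics and any distortion apply to the point x, -y, -z); pixel columns grow to the right and rows downward; lengths in m; the calibration is good to about 2 mm. A picture is of the moment at which its call begins: read the wrist's pose just before it.
A pose or a line that the arm cannot do raises env.Unreachable and nothing moves.
- env.sign_off(): hands the job in; it is judged then, once.
The state is a dict: "t": time; "joints": joint angles; "qd": joint speeds; "tau": joint torques, N m; "ee_pos": TCP position; "eef_rot": TCP orientation; "contact_force": force on the tool from outside, world axes, zero at the start; "wrist_torque": the same for the moment, N m; "width": opening from 0.0 (shut) to 1.0 (fully open); "grip_force": force on a finger pad.
Only numpy, scipy, OpenCV 4.12 (cv2) and the standard library are available. Lean on these libraries where they do the work, as an engineer would, in place of code of your own. Each camera call takes 0.05 s, during which the arm holds its last target. There are 200 camera calls.

## Task

Set the tile mould flat in the jig, its keyway over the jig's key rail, and let go of it. Then squeeze the two side buttons of the sliding jaw together, slide the jaw up until it has pushed the mould home against the back stop and its sprung pad is pressed in about half way, and let go so that the jaw locks there. Do not crush the pad, and leave the other things on the table alone.

Things in the scene. Friction and masses are not known exactly. Their poses are not given: they have to be found in the camera images.
- jig: Clamping jig fixed to the table: aluminium channel bed 90 mm (x) by 315 mm (y, from -165 to +150 mm of the origin, which is on the underside); z up. Bed surface 12 mm above the table; inner sides of its two walls 37 mm either side of the centre line, wall tops 23 mm high. The jaw slides along +y towards the back stop at the +y end. Near side = -x.
- back_end (a point): Point on the bed's centre line at y = +140 mm in the jig, z = 12 mm. The back stop, a dark steel block across the bed (70 mm wide, 20 thick, top 52 mm high), stands before it and does not move; its face looks to jig -y and is somewhere from y = +95 to +117 mm, where it was last set. That is not reported: feel for it.
- seat (a point): A good place to set the mould's origin down: on the bed (12 mm high), on the jig's centre line at y = +45 mm, clear of pad and back stop at every start. Axes as the jig's. Key rail: 10 mm wide, 6 mm high (top 18 mm above the table), along the jig's y from -12 to +148 mm, centre line at jig x = +10 mm.
- mould: Closed steel tile mould, loose, 64 mm (x) by 70 mm (y) by 26 mm high, about 0.16 kg. Origin: centre of the underside. Underneath, a keyway 14 mm wide, 9 mm deep runs the whole length along y, centre line at x = +10 mm. Seated right, its axes point along the jig's with its origin on the jig's centre line; end for end it does not go down. Starts turned under 0.7 rad from the table's axes.
- rib (a point): Point on the mould's grip rib, on its centre line, 50 mm above the mould's underside. The rib is 14 mm thick (mould x), 50 mm long (mould y) and rises from 26 to 60 mm.
- jaw (a joint): Travel of the sliding jaw along the jig's +y, m: at 0 the relaxed pad face is at y = -70 mm in the jig; goes to 0.14; starts at 0 to 0.02. Brake shoes lock it (about 50 N) unless both buttons are squeezed; then it glides with about 1 N. Jaw plate 66 mm wide, top 54 mm high.
- pinch_point (a point): Midpoint between the jaw's two side buttons, on the jig's centre line, 60 mm above the table, 58 mm behind (jig -y) the relaxed pad face; axes as the jig's; moves with the jaw. Buttons: black upright plates 32 mm wide (y), from 35 to 77 mm high; outer faces 60 mm apart along jig x, 46 mm when fully squeezed.
- pad: Sprung rubber pad on the jaw's front, 56 mm wide, 20 to 46 mm above the table; origin under the centre of its face. Presses 8 mm into the jaw at 1.5 N per mm: half way is about 6 N, 12 N is bottomed, over 18 N crushes it. Pushing the mould along the bed takes under 2.5 N, so more than that is felt only once the mould meets the back stop.
- button_near (a joint): Travel of the button on the jig's -x side, m: 0 released, 0.007 fully in. Spring: 10 N to start, 17 N fully in; the brake lets go within the first 1 mm.
- button_far (a joint): The same for the button on the jig's +x side (it moves to -x).
- masking_tape: Bystander: roll of tan tape, 97 mm across, 25 mm high, lying flat; origin under its centre. Leave alone.
- rinse_mug: Bystander: striped mug, 84 by 117 mm with its handle, 95 mm high; origin under its centre. Leave alone.
- marker: Bystander: white marker pen with a black cap, 135 mm long, lying; origin under its centre. Leave alone.
Not all that is in view belongs to the job. Several things have the shape of the mould; the one meant has the colours described above.

How it is judged:
On the way, in this order (a step that is already met when the one before it is completed fails the run):
1. the mould sits flat on the bed with its keyway over the key rail, let go, the jaw not yet squeezed against it (z of mould in the frame of jig between 0.009 and 0.0145 m and x of mould in the frame of jig between -0.005 and 0.005 m and y of mould in the frame of jig between -0.02 and 0.09 m and angle between the y axis of mould and the y axis of jig, either way round below 0.12 rad and contact force between the fingers and mould below 0.1 N and contact force between pad and mould below 2 N), for 0.2 s.
2. both side buttons of the jaw are squeezed together and the jaw slides at least 20 mm from its start (value of joint each of button_near, button_far above 0.001 m and distance of pinch_point from where it was at the start of the episode above 0.02 m), for 0.1 s.
At the end, for the whole second after the job is handed in: The mould sits flat on the bed over the key rail (within 5 mm and about 4 degrees), pushed home against the back stop; the jaw is locked with both buttons out, and its pad presses the mould with 3 to 10.5 N (about a quarter to seven eighths pressed in); all is at rest (z of mould in the frame of jig between 0.009 and 0.0145 m and x of mould in the frame of jig between -0.005 and 0.005 m and y of mould in the frame of jig above 0.057 m and angle between the y axis of mould and the y axis of jig, either way round below 0.08 rad and angle between mould's own z axis and vertical below 0.06 rad and contact force between pad and mould between 3 and 10.5 N and value of joint each of button_near, button_far below 0.001 m and velocity of joint jaw between -0.003 and 0.003 m/s and linear speed of mould below 0.01 m/s); the robot touches nothing.
It fails at once if the pad is crushed against the mould (more than 18 N) (contact force between pad and mould above 18 N).
It fails at once if a bystander is shoved more than 30 mm (distance of any of masking_tape, rinse_mug, marker from where it was at the start of the episode above 0.03 m).
It also fails if it takes over 53 s, if anything falls off the work surface, if the arm or the gripper's body presses on something with over 40 N, if the wrist force passes 120 N, or if a joint passes its speed limit or range.

## Working session

There is one attempt and no reset: what is moved stays moved. The work goes in short steps, each a Python script; the robot and the scene stay as the last script left them, time stands still between calls to the robot, and variables do not carry over. Pictures are saved under pics/ and viewed, at most 11 in all, crops included, and the job is handed in when it is done.

```bash
ls; mkdir -p pics; python3 - <<'E'
from rig import env, camera
import cv2,numpy as np,pickle
s=env.sense(); print(s)
d={}
for n in ("top","side"):
    c=camera(n); d[n]=c
    cv2.imwrite(f"pics/{n}0.png",cv2.cvtColor(c["image"],cv2.COLOR_RGB2BGR))
    print({k:v for k,v in c.items() if k not in("image","range_z")})
pickle.dump(d,open("c0.pkl","wb"))
E
```

```text
pics
{'t': 0.0, 'joints': array([-1.26121496e+00,  2.17788017e-01,  1.61496860e+00,  1.41776076e-05,
        1.31129711e+00, -1.12197472e-01]), 'qd': array([-0.00186951, -0.00077862, -0.0004861 , -0.00013554, -0.00143362,
        0.0001683 ]), 'tau': array([-1.06458738e-03, -3.96843266e+01, -3.03853941e+01, -1.83247271e-04,
        9.69747343e-03, -3.29471916e-06]), 'ee_pos': array([ 0.25563463, -0.56941485,  0.22992928]), 'eef_rot': array([[ 9.12363757e-01,  4.09379814e-01, -7.36738012e-04],
       [ 4.09380375e-01, -9.12360781e-01,  2.34824867e-03],
       [ 2.89154735e-04, -2.44406306e-03, -9.99996971e-01]]), 'contact_force': array([-0.07765194,  0.34975726, -0.21205246]), 'wrist_torque': array([-0.03160999, -0.01884478,  0.05959905]), 'grip_force': 0.0, 'width': 0.9992871917172609}
{'fx': 455.3071585470381, 'fy': 455.3071585470381, 'cx': 262.3122873380461, 'cy': 184.02319770026753, 'origin': array([0.18704206, 0.035914  , 1.46395434]), 'rotation': array([[-0.01725977,  0.99088152, -0.13362601],
       [-0.99950659, -0.0206068 , -0.02370528],
       [-0.02624273,  0.13315093,  0.99074828]])}
{'fx': 495.43076551812976, 'fy': 495.43076551812976, 'cx': 259.0234949763369, 'cy': 191.98316852574075, 'origin': array([ 0.59429493, -0.86846963,  1.21910397]), 'rotation': array([[ 9.70918713e-01, -1.85952283e-01,  1.50793242e-01],
       [ 2.39408922e-01,  7.55360976e-01, -6.10010790e-01],
       [-4.70432042e-04,  6.28372138e-01,  7.77912742e-01]])}
```

View pics/top0.png

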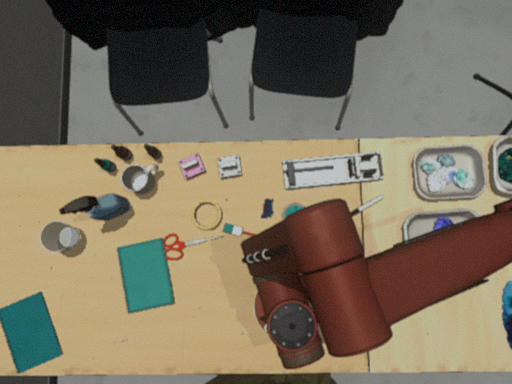

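View pics/side0.png

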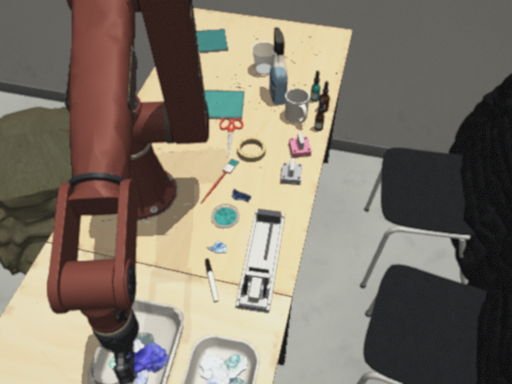

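Top view: the jig spans (283–382, 152–188), with the jaw at the right and the back stop at the left. The grey mould is at (230,166), a pink look-alike at (192,166), and the tape ring at (208,215). The marker is at about (370,205) and the mug at (138,178). Next I'll get rough positions and bring the wrist camera over.

```bash
cat > h.py <<'E'
import numpy as np,cv2,pickle
def world(c,u,v,z=None,T=None):
    """pixel -> world, by depth (z None) or on plane z. T=(R,p) camera pose"""
    R,p=T if T else (c["rotation"],c["origin"])
    r=np.array([(u-c["cx"])/c["fx"],-(v-c["cy"])/c["fy"],-1.])
    if z is None:
        return p+R@(r*c["range_z"][int(round(v)),int(round(u))])
    d=R@r; return p+d*(z-p[2])/d[2]
def down(yaw):
    """tool down, tool y (closing line) at angle yaw from world y ... tool x=(cos,sin)"""
    c,s=np.cos(yaw),np.sin(yaw)
    return np.array([[c,s,0],[s,-c,0],[0,0,-1.]])
def wristpose(c,s):
    H=c["hand_eye"]; return s["eef_rot"]@H[:3,:3], s["eef_rot"]@H[:3,3]+s["ee_pos"]
def crop(img,u0,v0,u1,v1,f,name):
    cv2.imwrite(name,cv2.resize(cv2.cvtColor(img[v0:v1,u0:u1],cv2.COLOR_RGB2BGR),None,fx=f,fy=f,interpolation=cv2.INTER_CUBIC))
E
python3 - <<'E'
from h import *
from rig import ik,camera
d=pickle.load(open("c0.pkl","rb"));t=d["top"]
for n,u,v,z in [("stopend",283,172,.03),("jawend",382,166,.03),("mould",230,166,.03),("pink",192,166,.03),("tape",208,215,.02),("marker",370,205,.01)]: print(n,world(t,u,v,z).round(3), world(t,u,v).round(3))
crop(t["image"],175,140,395,225,3.6,"pics/topc.png")
for p in ([.62,-.2,.35],[.62,.12,.3]):
    for y in (-np.pi/2,0,np.pi/2): print(p,y,ik(p,down(y)))
E
```

```text
stopend [0.418 0.004 0.03 ] [0.422 0.003 0.001]
jawend [ 0.43  -0.311  0.03 ] [ 0.435 -0.317  0.002]
mould [0.441 0.173 0.03 ] [0.435 0.17  0.062]
pink [0.443 0.295 0.03 ] [0.439 0.291 0.053]
tape [0.286 0.245 0.02 ] [ 0.287  0.248 -0.002]
marker [ 0.309 -0.271  0.01 ] [ 0.308 -0.27   0.016]
[0.62, -0.2, 0.35] -1.5707963267948966 None
[0.62, -0.2, 0.35] 0 [-4.19700943e-01  2.06209416e-01  1.40660247e+00 -4.44089210e-16
  1.52878077e+00  1.15109538e+00]
[0.62, -0.2, 0.35] 1.5707963267948966 [-4.19700943e-01  2.06209416e-01  1.40660247e+00 -4.44089210e-16
  1.52878077e+00 -4.19700943e-01]
[0.62, 0.12, 0.3] -1.5707963267948966 None
[0.62, 0.12, 0.3] 0 [ 8.01100913e-02  1.84646868e-01  1.52256727e+00 -4.44089210e-16
  1.43437852e+00  1.65090642e+00]
[0.62, 0.12, 0.3] 1.5707963267948966 [ 8.01100913e-02  1.84646868e-01  1.52256727e+00 -4.44089210e-16
  1.43437852e+00  8.01100913e-02]
```

View pics/topc.png

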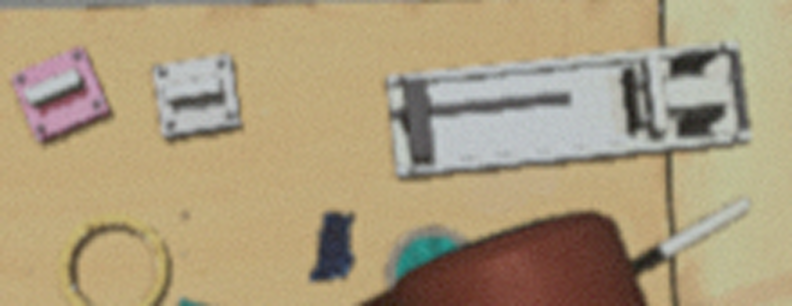

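The steel mould's rib runs roughly along world y. In the crop the jig's rail is on the upper (+x) side, the jaw on the right, and the back stop on the left. Jig +y is about world +y, turned roughly 0.1 rad. Next come wrist views.

```bash
python3 - <<'E'
from h import *
from rig import env,camera
out={}
for n,p in (("jig",[.42,-.14,.40]),("mould",[.435,.10,.26])):
    env.reach(p,down(np.pi/2+.09)); 
    env.hold(.2)
    s=env.sense(); c=camera("wrist"); out[n]=(c,s)
    crop(c["image"],0,0,512,384,1.5,f"pics/w_{n}.png"); print(s["t"],s["ee_pos"])
print(c["hand_eye"],c["fx"],c["cx"],c["cy"],c.keys(),out["jig"][1]["contact_force"])
pickle.dump(out,open("c1.pkl","wb"))
E
```

```text
2.0833 [ 0.41991349 -0.14065452  0.3994788 ]
3.4083 [0.43591458 0.0990401  0.26101125]
[[ 4.45476351e-04  9.52528732e-01  3.04448379e-01  7.66382164e-02]
 [ 9.99999469e-01 -1.41345084e-04 -1.02099693e-03  3.76693307e-04]
 [-9.29496629e-04  3.04448672e-01 -9.52528289e-01 -1.43702401e-01]
 [ 0.00000000e+00  0.00000000e+00  0.00000000e+00  1.00000000e+00]] 340.46559292836633 253.72096889463376 193.06627144259562 dict_keys(['image', 'range_z', 'fx', 'fy', 'cx', 'cy', 'hand_eye']) [-0.09110397 -0.73614949  0.36538821]
```

View pics/w_jig.png

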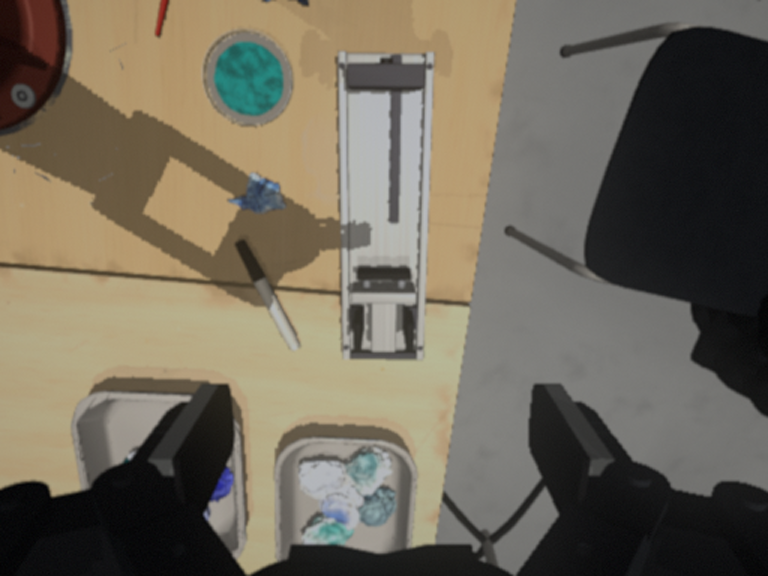

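View pics/w_mould.png

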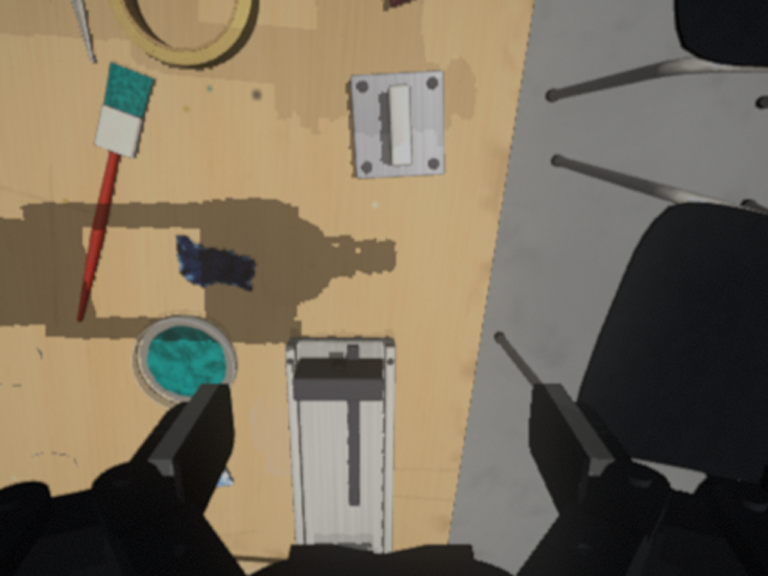

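The jig view (1.5× enlarged) shows the jig corners at (338,53), (436,53), (342,358) and (424,358). Its rail is at x≈395 and the marker lies at about (268,295).
The mould view shows the plate corners at (351,76), (443,70), (445,174) and (358,178), with the rib at (390–410, 85–164).
I'll compute the poses and look at the +y end of the mould from a tilt, to find the keyway side.

```bash
python3 - <<'E'
from h import *
from rig import env,camera,ik
o=pickle.load(open("c1.pkl","rb"))
def W(n,pts,z):
    c,s=o[n];T=wristpose(c,s)
    return np.array([world(c,u/1.5,v/1.5,z,T)[:2] for u,v in pts])
J=W("jig",[(338,53),(436,53),(342,358),(424,358)],.023);print("jig",J.round(4),np.linalg.norm(J[0]-J[2]),np.linalg.norm(J[0]-J[1]))
r=W("jig",[(394.5,220),(397,95)],.018);print("rail",r.round(4))
J2=W("mould",[(287,340),(395,340)],.023);print("jigend2",J2.round(4)); r2=W("mould",[(354,505),(354,402)],.018);print("rail2",r2.round(4))
M=W("mould",[(351,76),(443,70),(445,174),(358,178)],.026);print("mould",M.round(4),M.mean(0))
print([np.linalg.norm(M[i]-M[i-1]).round(4) for i in range(4)])
R=W("mould",[(390,85),(409,85),(411,163),(391,164)],.06);print("rib",R.round(4),R.mean(0))
b=np.deg2rad(33);zt=np.array([0,-np.sin(b),-np.cos(b)]);xt=np.array([0,np.cos(b),-np.sin(b)])
Rt=np.c_[xt,np.cross(zt,xt),zt];p=[.42,.247,.15]
print(ik(p,Rt))
env.reach(p,Rt);env.hold(.2);s=env.sense();c=camera("wrist");print(s["t"])
crop(c["image"],80,0,400,260,2.4,"pics/w_end.png")
E
```

```text
jig [[ 0.3683 -0.0028]
 [ 0.4593  0.0053]
 [ 0.3926 -0.3134]
 [ 0.4838 -0.3052]] 0.31156547305460536 0.09129076342676434
rail [[ 0.4362 -0.1547]
 [ 0.4268 -0.034 ]]
jigend2 [[0.3694 0.0046]
 [0.4566 0.0122]]
rail2 [[ 0.4353 -0.1568]
 [ 0.4276 -0.0502]]
mould [[0.4072 0.2064]
 [0.4697 0.2158]
 [0.4799 0.1467]
 [0.4171 0.1383]] [0.44346927 0.17683278]
[np.float64(0.0688), np.float64(0.0632), np.float64(0.0698), np.float64(0.0633)]
rib [[0.434  0.2006]
 [0.4458 0.2017]
 [0.4522 0.1544]
 [0.4392 0.1526]] [0.44278296 0.17730216]
[ 0.65766321  0.28452476  1.79497771 -0.44899146  1.45281534  0.80091795]
4.4667
```

View pics/w_end.png

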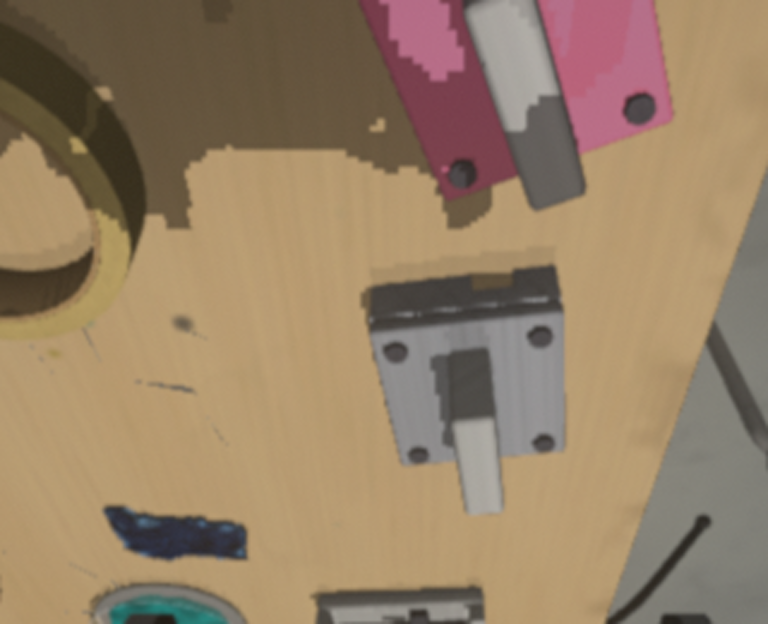

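The dark end face spans x = 370–558 and the keyway notch is at about (492,278). That puts it roughly 9.5 mm towards world +x, so the mould is the right way round. Now I'll grasp it, carry it above the seat, and check before lowering.

```bash
cat >> h.py <<'E'
TH=.079; O=np.array([.425,-.145]); XH=np.array([np.cos(TH),np.sin(TH)]); YH=np.array([-np.sin(TH),np.cos(TH)])
def jp(x,y,z): return np.r_[O+x*XH+y*YH,z]
RJ=down(np.pi/2+TH)
E
python3 - <<'E'
from h import *
from rig import env,camera
R=down(np.pi/2+.143)
env.reach([.4432,.177,.14],R)
env.servo_line([.4432,.177,.034])
env.command_gripper(0.0); s=env.sense();print("grip",s["width"],s["grip_force"],s["ee_pos"],s["t"])
env.servo_line([.4432,.177,.15],rate=.2); s=env.sense();print(s["width"],s["contact_force"])
env.reach(jp(0,.045,.15),RJ)
env.servo_line(jp(0,.045,.085),RJ)
env.hold(.3);s=env.sense();c=camera("wrist");print(s["t"],s["ee_pos"],s["contact_force"])
pickle.dump((c,s),open("c2.pkl","wb"))
crop(c["image"],60,0,460,300,2,"pics/w_seat.png")
E
```

```text
grip 0.1523592153979873 59.781553745269775 [0.44375797 0.17705406 0.03443621] 6.7417
0.15147139648096591 [-0.21211327  0.59903393 -2.13088335]
9.4333 [ 0.42230096 -0.10044588  0.08600468] [ 0.54100421 -0.07744083 -1.63801843]
```

View pics/w_seat.png

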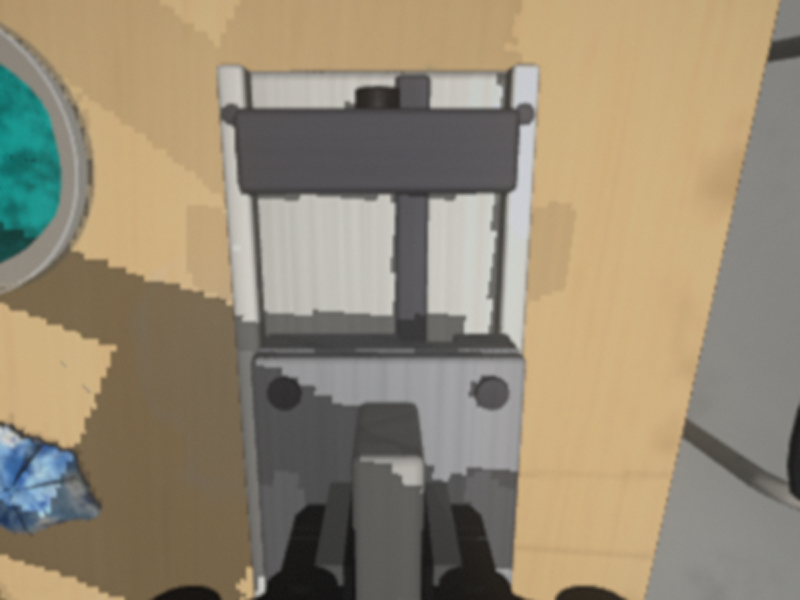

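The front edge of the held mould runs from (255,355) to (523,355) in the crop. The rail lies at x = 397–428 over rows 200–330, and the wall ends are at (218,68) and (538,68).

```bash
python3 - <<'E'
from h import *
c,s=pickle.load(open("c2.pkl","rb"));T=wristpose(c,s)
R=s["eef_rot"];p=s["ee_pos"]
def tool(pts,z):
    return np.array([(R.T@(world(c,60+u/2,v/2,z,T)-p))[[1,0]]*[-1,1]*1000 for u,v in pts]).round(1)
# reported: (jig-x-ish offset = -tool y, jig-y-ish = tool x) in mm
print("tool y axis",R[:,1],"tool yaw",np.arctan2(R[1,0],R[0,0])-np.pi/2)
print("mould",tool([(255,355),(523,355)],.0776))
print("rail",tool([(397,200),(428,200),(396,330),(428,330)],.018))
print("walltop outer",tool([(218,68),(538,68)],.023))
print("wall inner top",tool([(248,120),(511,120),(262,320),(500,320)],.023))
g=c["range_z"]; print(g[50:190:15,185],g[170,100])
E
```

```text
tool y axis [0.99687292 0.07899808 0.00191978] tool yaw 0.07907873474023353
mould [[ 30.   35.6]
 [-31.9  35.6]]
rail [[ -3.5  67.6]
 [-12.8  67.6]
 [ -3.3  27.7]
 [-13.5  27.7]]
walltop outer [[ 46.4 103.1]
 [-42.3 103.2]]
wall inner top [[ 38.9  89.7]
 [-35.6  89.7]
 [ 38.1  32. ]
 [-35.4  32. ]]
[0.19863795 0.16459434 0.1670528  0.16894345 0.20055841 0.20227751
 0.2059153  0.20757014 0.21016777 0.1575836 ] 0.23560792
```

```bash
sed -i 's/^TH=.*;  *O=/&/; s/^TH=.079; O=np.array(\[.425,-.145\]);/TH=.085; O=np.array([.425,-.145])-np.array([.0024,.0002])+.045*np.array([np.sin(.085)-np.sin(.079),0]);/' h.py; grep ^TH h.py
python3 - <<'E'
from h import *
from rig import env,camera
env.servo_line(jp(0,.045,.058),RJ,rate=.08)
env.hold(.2);f0=env.sense()["contact_force"]
for z in np.arange(.056,.0445,-.0015):
    env.servo_line(jp(0,.045,z),RJ,rate=.03); s=env.sense(); f=s["contact_force"]-f0
    print(round(z,4),s["ee_pos"].round(4),f.round(2))
    if abs(f[2])>5: break
c=camera("wrist");print(s["t"]);pickle.dump((c,s),open("c3.pkl","wb"))
E
```

```text
TH=.085; O=np.array([.425,-.145])-np.array([.0024,.0002])+.045*np.array([np.sin(.085)-np.sin(.079),0]); XH=np.array([np.cos(TH),np.sin(TH)]); YH=np.array([-np.sin(TH),np.cos(TH)])
0.056 [ 0.419  -0.1003  0.056 ] [-0.58  0.26 -1.47]
0.0545 [ 0.4189 -0.1003  0.0544] [ 0.05  0.97 -0.98]
0.053 [ 0.4189 -0.1003  0.0529] [-0.21 -0.27 -0.52]
0.0515 [ 0.4189 -0.1003  0.0514] [-0.7   0.64  0.02]
0.05 [ 0.4189 -0.1003  0.0499] [-0.92 -0.37 -0.43]
0.0485 [ 0.4189 -0.1003  0.0484] [-0.18  1.04 -0.82]
0.047 [ 0.4189 -0.1003  0.0469] [-0.78  0.93 -0.77]
0.0455 [ 0.4193 -0.1005  0.0464] [-1.74  1.25  6.55]
12.175
```

It seated at exactly the predicted height. I'll release it, rise, and look at the jaw.

```bash
python3 - <<'E'
from h import *
from rig import env,camera
env.command_gripper(.6); env.servo_line(jp(0,.045,.15),RJ,rate=.25)
env.reach(jp(0,-.17,.19),RJ);env.hold(.2)
s=env.sense();c=camera("wrist");print(s["t"],s["width"],s["contact_force"]);pickle.dump((c,s),open("c4.pkl","wb"))
crop(c["image"],60,0,460,300,2,"pics/w_jaw.png")
E
```

```text
14.3167 0.5983041105669997 [ 0.17521091 -0.13160363  0.13211655]
```

View pics/w_jaw.png

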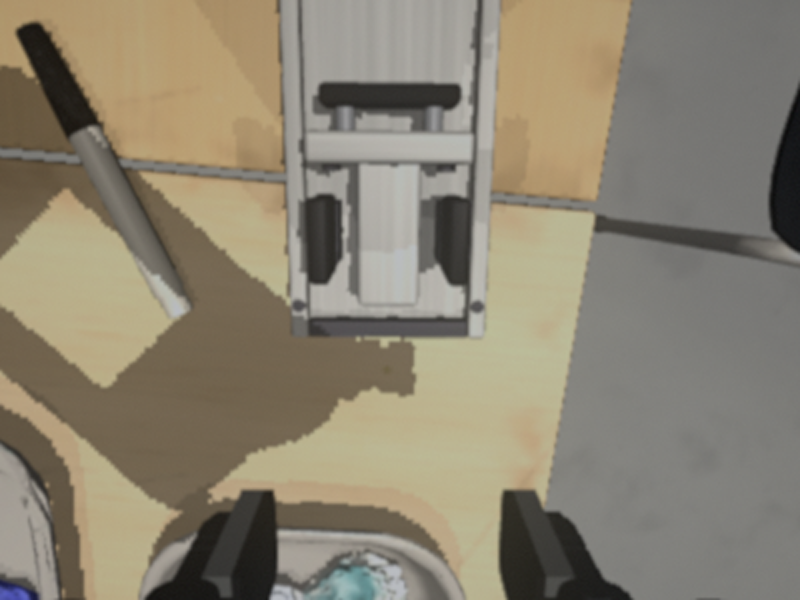

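The jaw is seen with its buttons at (306–341, 195–283) and (436–470, 195–285), the plate at y≈147, and the pad at y≈95. I'll take the button positions from the depth image.

```bash
python3 - <<'E'
from h import *
c,s=pickle.load(open("c4.pkl","rb"));R,p=wristpose(c,s)
v,u=np.mgrid[0:150,200:310]
d=c["range_z"][v,u]
P=p+(np.stack([(u-c["cx"])/c["fx"],-(v-c["cy"])/c["fy"],-np.ones(u.shape)],-1)*d[...,None])@R.T
q=P[...,:2]-O; X=q@XH;Y=q@YH;Z=P[...,2]
for n,m in (("near",(Z>.068)&(Z<.085)&(X<0)),("far",(Z>.068)&(Z<.085)&(X>0)),("plate",(Z>.048)&(Z<.06)&(abs(X)<.03)&(v<85)),("pad",(Z>.040)&(Z<.05)&(abs(X)<.03)&(v<55))):
    print(n,m.sum(),*(np.percentile(a[m],[2,50,98]).round(4) for a in (X,Y,Z)))
E
```

```text
near 496 [-0.0293 -0.0251 -0.0215] [-0.132  -0.1165 -0.1022] [0.0723 0.0778 0.0795]
far 502 [0.0225 0.0261 0.0302] [-0.132  -0.1164 -0.1021] [0.07   0.0778 0.0794]
plate 1329 [-0.0286  0.0007  0.029 ] [-0.0889 -0.083  -0.0624] [0.0482 0.055  0.0566]
pad 799 [-0.0257  0.0014  0.027 ] [-0.0675 -0.0638 -0.0601] [0.0409 0.0469 0.0486]
```

Pinch point at jig y = −0.117, x ≈ 0, which is consistent with the relaxed pad face at −0.06. Next I'll squeeze the buttons and slide the jaw.

```bash
cat >> h.py <<'E'
def fy(env,n=6):
    """mean force on tool along jig (x,y,z)"""
    a=[]
    for _ in range(n): env.hold(.02); a.append(env.sense()["contact_force"])
    f=np.mean(a,0); return np.array([f[:2]@XH,f[:2]@YH,f[2]])
E
python3 - <<'E'
from h import *
from rig import env,camera
y0=-.117; z=.043
env.command_gripper(1.0)
env.reach(jp(.0005,y0,.13),RJ)
env.servo_line(jp(.0005,y0,z),RJ,rate=.12); env.hold(.2)
f0=fy(env);print("f0",f0.round(2))
env.command_gripper(0.0); s=env.sense();print("w",s["width"],s["grip_force"],s["t"],fy(env)-f0)
env.servo_line(jp(.0005,y0+.03,z),RJ,rate=.05);print("30mm",(fy(env)-f0).round(2),env.sense()["ee_pos"].round(4))
env.servo_line(jp(.0005,y0+.06,z),RJ,rate=.05);print("60mm",(fy(env)-f0).round(2),env.sense()["t"])
np.save("f0.npy",f0)
c=camera("top");crop(c["image"],270,140,395,200,6,"pics/top2.png")
E
```

```text
f0 [-0.25  0.07 -0.6 ]
w 0.48017739281383637 61.53402864933014 16.8917 [-9.2197648   0.09931926 21.25281287]
30mm [-9.13  0.13 22.59] [ 0.4308 -0.234   0.0467]
60mm [-9.84  0.54 23.67] 18.6917
```

View pics/top2.png

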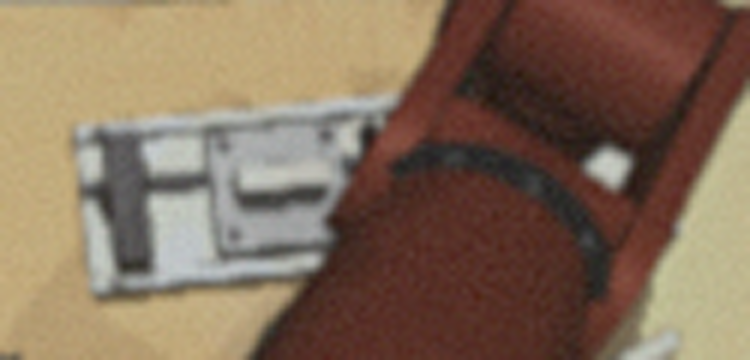

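```bash
python3 - <<'E'
from h import *
from rig import env,camera
s=env.sense();q=s["ee_pos"][:2]-O;print(q@XH,q@YH,s["ee_pos"][2],s["width"],s["grip_force"],s["contact_force"],s["wrist_torque"])
s=env.sense();c=camera("wrist");R,p=wristpose(c,s)
crop(c["image"],60,0,460,300,2,"pics/w_sl.png")
pickle.dump((c,s),open("c5.pkl","wb"))
E
```

```text
0.0005389079004566439 -0.05900909532050078 0.04667668921439286 0.4827201338695545 62.01476454734802 [-9.86741664 -0.96146732 23.57671182] [ 0.00912484  1.70607956 -0.14860676]
```

View pics/w_sl.png

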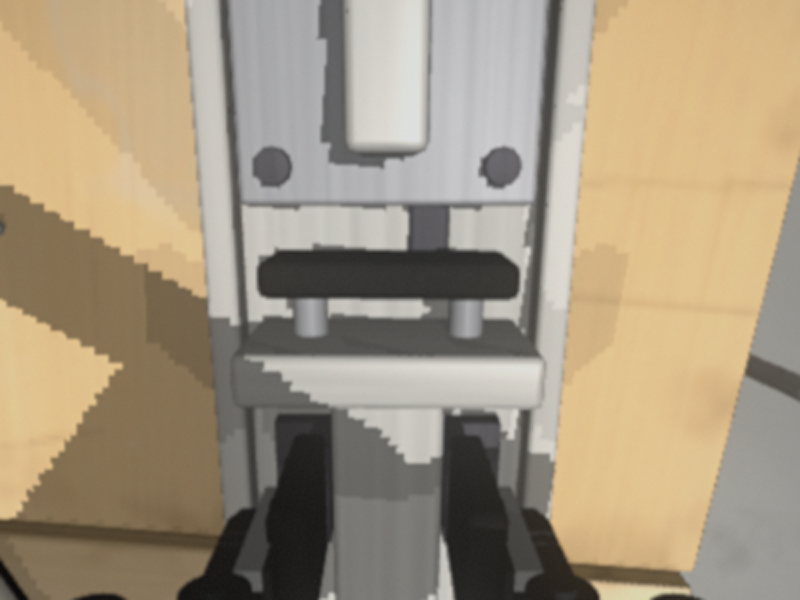

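The jaw is following the fingers and the mould is seated square, with a gap of about 10 mm in front of the pad. I'll go on in small force-guarded steps.

```bash
python3 - <<'E'
from h import *
from rig import env
f0=np.load("f0.npy");y=-.057;z=.043;gl=-(fy(env)-f0)[1];L=[]
step=.003
while y<.024:
    y+=step; env.servo_line(jp(.0005,y,z),RJ,rate=.04)
    F=-(fy(env,4)-f0)[1]; q=env.sense()["ee_pos"][:2]-O
    L.append((round(y*1e3,1),round(q@YH*1e3,2),round(F,2)))
    if F>3: step=.001
    if F>6.6: break
print(gl,L,env.sense()["t"])
E
```

```text
-0.6328383339248553 [(-54.0, np.float64(-56.01), np.float64(-0.1)), (-51.0, np.float64(-52.96), np.float64(-0.38)), (-48.0, np.float64(-49.96), np.float64(-0.47)), (-45.0, np.float64(-47.14), np.float64(0.47)), (-42.0, np.float64(-44.14), np.float64(0.21)), (-39.0, np.float64(-41.12), np.float64(0.24)), (-36.0, np.float64(-38.14), np.float64(0.84)), (-33.0, np.float64(-35.1), np.float64(0.67)), (-30.0, np.float64(-32.08), np.float64(0.42)), (-27.0, np.float64(-29.09), np.float64(0.9)), (-24.0, np.float64(-26.06), np.float64(0.15)), (-21.0, np.float64(-23.04), np.float64(0.29)), (-18.0, np.float64(-20.02), np.float64(0.05)), (-15.0, np.float64(-16.99), np.float64(0.34)), (-12.0, np.float64(-13.98), np.float64(0.57)), (-9.0, np.float64(-11.3), np.float64(1.59)), (-6.0, np.float64(-9.19), np.float64(3.91)), (-5.0, np.float64(-8.51), np.float64(5.39)), (-4.0, np.float64(-7.85), np.float64(6.13)), (-3.0, np.float64(-7.15), np.float64(6.76))] 25.225
```

```bash
python3 - <<'E'
from h import *
from rig import env,camera
env.command_gripper(1.0); s=env.sense();print(s["width"],s["ee_pos"],s["t"])
p=s["ee_pos"].copy();env.servo_line(jp(.0005,-.0065,.15),RJ,rate=.15)
env.reach(jp(0,-.03,.19),RJ);env.hold(.2)
s=env.sense();c=camera("wrist");print(s["t"]);pickle.dump((c,s),open("c6.pkl","wb"))
crop(c["image"],60,0,460,300,2,"pics/w_fin.png")
R,p=wristpose(c,s);v,u=np.mgrid[0:190,190:320];d=c["range_z"][v,u]
P=p+(np.stack([(u-c["cx"])/c["fx"],-(v-c["cy"])/c["fy"],-np.ones(u.shape)],-1)*d[...,None])@R.T
q=P[...,:2]-O; X=q@XH;Y=q@YH;Z=P[...,2]
for n,m in (("near",(Z>.068)&(Z<.085)&(X<0)&(Y<0.02)),("far",(Z>.068)&(Z<.085)&(X>0)&(Y<.02)),("rib",(Z>.067)&(Z<.08)&(Y>.03)),("mtop",(Z>.034)&(Z<.042)&(abs(X)<.03)&(Y>.03)),("pad",(Z>.043)&(Z<.05)&(abs(X)<.022)&(Y>.01)&(Y<.06)),("plate",(Z>.051)&(Z<.058)&(abs(X)<.022)&(Y>.00)&(Y<.06)),("stop",(Z>.048)&(Z<.058)&(Y>.08))):
    if m.sum(): print(n,m.sum(),*(np.percentile(a[m],[2,50,98]).round(4) for a in (X,Y,Z)))
E
```

```text
1.0010992714523126 [ 0.42375377 -0.14792664  0.04305075] 25.7333
27.1083
near 471 [-0.0289 -0.0246 -0.0211] [-0.0242 -0.0082  0.0065] [0.0695 0.0777 0.0792]
far 473 [0.023  0.0265 0.0307] [-0.0243 -0.0084  0.0063] [0.0698 0.0779 0.0794]
rib 1485 [-0.0057  0.0012  0.0077] [0.0558 0.0796 0.1018] [0.0713 0.0731 0.0746]
mtop 5186 [-0.0291 -0.0065  0.0291] [0.0348 0.0765 0.1083] [0.0373 0.0392 0.0414]
pad 927 [-0.0209  0.0001  0.0209] [0.0102 0.0384 0.0446] [0.0439 0.0464 0.0485]
plate 833 [-0.0212  0.0001  0.0209] [0.019  0.0248 0.0302] [0.0532 0.0551 0.0566]
```

View pics/w_fin.png

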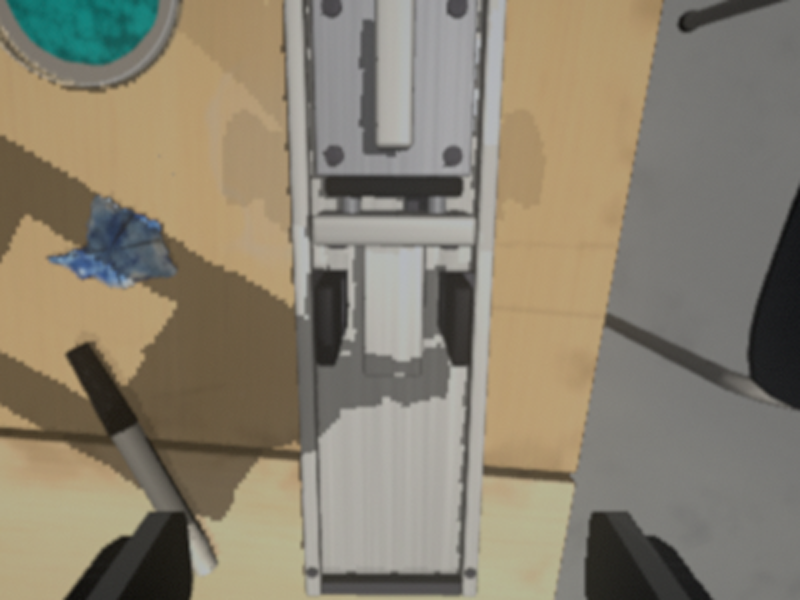

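The view shows the mould square in the jig, the pad against it at y≈186, and the buttons fully out, with nothing touching the robot. The pad-to-button distance shrank by about 3.5 mm, which means about 5 N. I'll hand it in.

```bash
python3 -c "
from rig import env
print(env.sign_off())"
```

```text
the job is handed in; nothing more can be done
None
```

The job is handed in, verdict not shown: the mould sits over the key rail and was pushed until it met the back stop, and the jaw is locked with its pad pressed in about 3.5 mm (roughly 5 N), at about 27 of the 53 s.

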